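# Two-button gate release on the e-waste sorting crate

## Task

Open the front gate of the rebar crate: with one fingertip on each of the two red latch buttons, press both fully down together and keep them down while the gate sinks, until it lies fully open; then let both buttons spring back up and move clear. Do not grasp anything, and leave the cooler in the crate and the scrap parts around it where they are.

Things in the scene. Friction and masses are not known exactly. Their poses are not given: they have to be found in the camera images.
- crate: the welded rebar sorting crate, bolted to the bench: 180 mm deep (x) by 260 mm wide (y), open on top, rebar walls up to 155 mm. Origin at the centre of its underside on the bench, x from its front to its back, y to its left, z up; its front (-x side) faces roughly towards the robot. A blue steel latch beam, 44 mm deep and 25 mm high, runs along the whole width of the front, centred 60 mm in front of the origin; its top face is flat, 165 mm above the bench
- key_left_top (a point): centre of the top of the left red latch button: round, 28 mm across, standing upright out of the latch beam, its flat top 16 mm above the beam (181 mm above the bench) when up; this point moves with the button. At x = -60, y = +30 mm in the crate's frame
- key_right_top (a point): the same for the right red latch button, at x = -60, y = -30 mm in the crate's frame: the two centres are 60 mm apart, 32 mm between their rims
- key_left (a joint): left button: 0 m when up, 0.010 m when fully down (10 mm straight down). Spring: about 1.5 N to start it, 4 N to hold it fully down; it springs back up when let go. Pressed, it lowers its own hook; the hook frees the gate after about 6 mm of travel
- key_right (a joint): right button, same values; each button works its own hook, and either hook alone keeps the gate shut
- gate (a joint): the front gate, hinged along its lower edge: 0 rad upright and latched (it may read a few hundredths), 1.45 rad lying open on its stop, fallen outwards towards the robot. With both hooks down it sinks open by itself on a stiff damped hinge in about 2 s
- gate_top (a point): middle of the yellow top bar of the gate, a 10 mm square bar 234 mm long, 126 mm above the hinge line; the hinge line lies 14 mm above the bench, 92 mm in front of the crate's origin. The gate needs the strip of bench 150 mm in front of it free
- cooler_mid (a point): centre of the bronze-coloured processor cooler, 66 x 66 x 46 mm, standing loose on the floor inside the crate
- cartridge_mid (a point): centre of a loose bystander: scuffed black printer cartridge, 88 x 34 x 40 mm; stands on the bench beside the crate
- holder_mid (a point): centre of a loose bystander: green plastic battery holder, 66 x 60 x 16 mm; stands on the bench beside the crate
- webcam_mid (a point): centre of a loose bystander: dented silver webcam housing, 74 x 32 x 34 mm; stands on the bench beside the crate
- motor_mid (a point): centre of a loose bystander: small steel electric motor standing on end, 38 mm across, 46 mm high; stands on the bench beside the crate
- transformer_mid (a point): centre of a loose bystander: small transformer, dark iron core with copper winding, 56 x 48 x 46 mm; stands on the bench beside the crate
- magnet_mid (a point): centre of a loose bystander: round black and steel loudspeaker magnet, 68 mm across, 20 mm high; stands on the bench beside the crate

How it is judged:
On the way, in this order (a step that is already met when the one before it is completed fails the run):
1. both buttons pressed down together by the fingers (value of joint each of key_left, key_right above 0.006 m and contact force between the fingers and crate above 2 N), for 0.2 s.
2. the gate has sunk fully open while both buttons are still held down by the fingers (all of step 1 and value of joint gate above 1.3 rad), for 0.1 s.
At the end, for the whole second after the job is handed in: The gate lies open (more than 1.3 rad) and still, both buttons are back up (within 2 mm), and every loose part is within 20 mm of where it stood (value of joint gate above 1.3 rad and velocity of joint gate below 0.05 rad/s and value of joint each of key_left, key_right below 0.002 m and distance of each of cartridge_mid, holder_mid, webcam_mid, motor_mid, transformer_mid, magnet_mid, cooler_mid from where it was at the start of the episode below 0.02 m); the robot touches nothing.
It fails at once if a button is let up (above half travel) while the gate is still sinking (value of joint gate between 0.2 and 1.25 rad and value of joint any of key_left, key_right below 0.005 m).
It fails at once if a loose part is lifted, carried or knocked more than 20 mm from its place (distance of any of cartridge_mid, holder_mid, webcam_mid, motor_mid, transformer_mid, magnet_mid, cooler_mid from where it was at the start of the episode above 0.02 m).
It also fails if it takes over 35 s, if anything falls off the work surface, if the arm or the gripper's body presses on something with over 40 N, if the wrist force passes 120 N, or if a joint passes its speed limit or range.

## Robot

A 6-joint arm with a two-finger parallel gripper is mounted at the origin on the work surface. World frame = base frame: x ahead of the robot, y to its left, z up, the work surface at z = 0. Lengths are in m, angles in rad, forces in N, time in s.
With the tool pointing down it reaches from about 0.325 to 0.925 m from the base axis. Payload 3.1 kg.
Tool frame: the origin (TCP) lies on the centre line of the jaws, within the pads' length; the fingertips stand 8 mm ahead of it and the grasp point (between the pads) lies 11 mm behind it (bot.tips_ahead is the distance from the TCP to the fingertips, in m); z points along the fingers, x is the direction in which the jaws open and shut, and the axes are right-handed (so a half turn about z gives the same grasp; the last joint's range is limited). The gripper opens to 85 mm and grips with 20 to 120 N. Pads are 22 mm wide; open, the fingers measure 114 mm over their backs; the gripper's body (76 mm by 85 mm) begins 54 mm behind the grasp point. The pads swing forward as they close: fully open they stand 13 mm farther back than shut.
Start: joints at [-1.318, 0.217, 1.613, -0, 1.311, -0.112], TCP at [0.223, -0.584, 0.239] pointing down, gripper open.
Joint ranges: [-2.75, 2.75], [-0.78, 2.1], [0.31, 2.55], [-1.13, 4.27], [0.13, 2.63], [-2.58, 2.58]. Speed limits (rad/s): [2.79, 2.79, 3.14, 3.14, 3.14, 3.14].

## Interface

Orientations are given as a 3x3 rotation matrix whose columns are the frame's x, y, z axes.
In Python, from plant import bot gives the robot as it stands.
- The arm moves only by the tool move_arm, never from a script. Its argument "increments" is a list of rows, each an object with "gripper": the opening, from 0 (shut) to 1 (fully open); "xyz": the shift along the tool's x, y, z in units of 25 mm (1.0 is 25 mm), a list of three; "dr": the turn, a rotation vector about the tool's x, y, z in units of 8 degrees (1.0 is 8 degrees), a list of three. In form: [{"gripper": gripper, "xyz": [dx, dy, dz], "dr": [ax, ay, az]}, ...]. A call has 1 to 20 rows; each row shifts and turns the pose as measured when the row begins, along the tool's axes as they then stand; what a row does not reach is not made up. A row lasts 1/8 s, in which the tool goes at most 62.5 mm and 10.7 degrees, less where a joint would pass 70% of its speed; a pose out of reach is approached as far as the arm can. A call is refused whole if a number of a shift passes 1 or a number of a turn 1, either way. A call with a gripper value outside its range is refused whole. The fingers move at their own pace and stop on an object; the grip force is fixed at half the most. Time passes only in rows, so rows that do not move let the fingers close. It gives the time, the measured TCP pose, the force and the opening at its end, in the units of the state.
- bot.sense(): the state, without advancing time (a new reading comes with each control period).
- bot.snapshot(name): name is "side" or "top" or "wrist"; returns (picture, depth): 420x560x3 uint8, red, green, blue; 420x560 float32, m along the optical axis (not along the pixel's ray), 0 where there is no reading.
- bot.get_calibration(name): a dict with "fovy" (degrees; the focal length in pixels is half the picture's height over the tangent of half this angle, whatever the lens; pixels are square), "cx", "cy" (the principal point, pixels), "R" (3x3) and "t" (3): a world point X has camera coordinates R X + t. Camera axes: x right, y down, z forward; pixel columns grow to the right and rows downward; lengths in m; the calibration is good to about 2 mm. The wrist camera is an equidistant fisheye: a pixel r from the principal point sees the ray r / f radians off the axis. A picture is of the moment at which its call begins: read the wrist's pose just before it. get_calibration takes no time and is no camera call; for the wrist camera it gives the pose at the moment of the call.
- bot.sign_off(): hands the job in, once; it reports no verdict.
The state is a dict: "time": time; "qpos": joint angles; "dq": joint speeds; "tau": joint torques, N m; "position": TCP position; "tcp_rot": TCP orientation; "wrist_force": force on the tool from outside, world axes, zero at the start; "ft_torque": the same for the moment, N m; "grip_width": finger opening in m.
Only numpy, scipy, OpenCV 4.12 (cv2) and the standard library are available. Lean on these libraries where they do the work, as an engineer would, in place of code of your own. Each camera call takes 0.05 s, during which the arm holds its last target. There are 200 camera calls.

## Working session

There is one attempt and no reset: what is moved stays moved. The work goes in short steps, Python scripts to look and compute and a tool call to move; the robot and the scene stay as the last step left them, time stands still between calls to the robot, and variables do not carry over. Pictures are saved under pics/ and viewed, about 8 in all and at most 12, crops included, and the job is handed in when it is done.

Besides the shell and the picture viewer there is one more tool, called after ">>>" by a JSON object that holds its "op" and its "data", one argument or row to a line. move_arm: Moves the arm, as the interface text tells. Its arguments: {"type":"object","properties":{"increments":{"type":"array","items":{"type":"object","properties":{"gripper":{"type":"number"},"xyz":{"type":"array","items":{"type":"number"}},"dr":{"type":"array","items":{"type":"number"}}}}}},"required":["increments"]}

```bash
mkdir -p pics; cat > h.py <<'E'
import numpy as np, cv2
from plant import bot
def cloud(name):
    im,d=bot.snapshot(name); c=bot.get_calibration(name)
    f=210/np.tan(np.radians(c['fovy'])/2)
    v,u=np.mgrid[:420,:560]
    P=np.stack([(u-c['cx'])/f*d,(v-c['cy'])/f*d,d],-1)
    X=(P-np.array(c['t']))@np.array(c['R'])
    X[d==0]=np.nan
    return im,X
E
python3 - <<'E'
from h import *
s=bot.sense(); print(s['time'],s['position'],s['tcp_rot'],s['grip_width'])
ims=[]
for n in('top','side'):
    im,X=cloud(n); cv2.imwrite(f'pics/{n}0.png',im[...,::-1]); np.save(n+'0.npy',X)
    h=cv2.cvtColor(im,cv2.COLOR_RGB2HSV); m=((h[...,0]<8)|(h[...,0]>172))&(h[...,1]>140)&(h[...,2]>70)
    k,l,st,ce=cv2.connectedComponentsWithStats(m.astype(np.uint8))
    for i in range(1,k):
        if st[i,4]>15: 
            Y=X[l==i]; Y=Y[Y[:,2]>np.nanmax(Y[:,2])-.006]; print(n,st[i],ce[i].round(1),np.nanmean(Y,0).round(4),np.nanmax(Y,0).round(3),np.nanmin(Y,0).round(3),len(Y))
E
```

```text
0.0 [ 0.22279219 -0.58308848  0.23798411] [[ 3.56781421e-01 -9.34187690e-01 -6.14777399e-04]
 [-9.34184909e-01 -3.56781867e-01  2.29235622e-03]
 [-2.36083239e-03 -2.43554339e-04 -9.99997184e-01]] 0.08530214787830974
top [277 206  10  10  86] [281.4 210.4] [0.5572 0.003  0.1816] [0.567 0.013 0.186] [ 0.547 -0.008  0.18 ] 58
top [251 211  11  10  85] [255.8 215.4] [0.5459 0.0619 0.1812] [0.556 0.073 0.185] [0.535 0.05  0.179] 66
side [286 172  13  12 127] [291.9 177.8] [0.5568 0.0068 0.1802] [0.57  0.017 0.183] [ 0.545 -0.006  0.177] 87
side [275 188  14  13 148] [281.3 193.8] [0.5457 0.0649 0.1804] [0.56  0.077 0.183] [0.534 0.051 0.177] 104
```

View pics/top0.png

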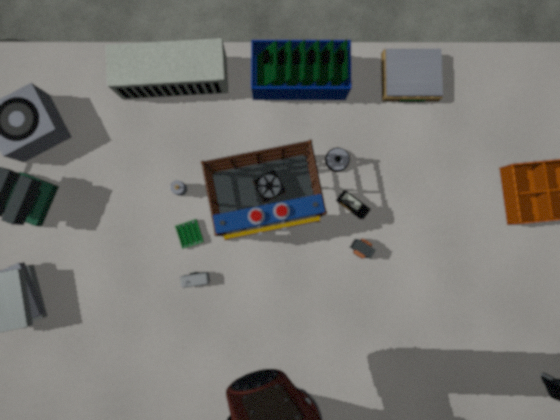

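View pics/side0.png

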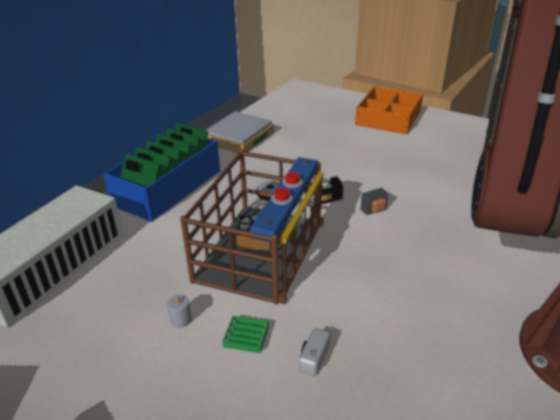

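The top view shows the buttons at about (256,215) and (281,210), and the gate side clear of parts. The side view agrees, with the buttons at (281,194) and (292,178). Both cameras put the button tops 60 mm apart at z = 0.181, so the midpoint is about (0.551, 0.034) and the crate yaw about 10.8°. I'll move above that.

>>> {"op": "move_arm", "data": {
  "increments": [
    {"gripper": 0.53,"xyz": [-0.4,-0.5,-0.8],"dr": [0,0,0]},
    {"gripper": 0.53,"xyz": [-0.87,-1,-0.8],"dr": [0,0,0]},
    {"gripper": 0.53,"xyz": [-0.87,-1,0],"dr": [0,0,0]},
    {"gripper": 0.53,"xyz": [-0.87,-1,0],"dr": [0,0,0]},
    {"gripper": 0.53,"xyz": [-0.87,-1,0],"dr": [0,0,0]},
    {"gripper": 0.53,"xyz": [-0.87,-1,0],"dr": [0,0,0]},
    {"gripper": 0.53,"xyz": [-0.87,-1,0],"dr": [0,0,0]},
    {"gripper": 0.53,"xyz": [-0.87,-1,0],"dr": [0,0,0]},
    {"gripper": 0.53,"xyz": [-0.87,-1,0],"dr": [0,0,0]},
    {"gripper": 0.53,"xyz": [-0.87,-1,0],"dr": [0,0,0]},
    {"gripper": 0.53,"xyz": [-0.87,-1,0],"dr": [0,0,0]},
    {"gripper": 0.53,"xyz": [-0.87,-1,0],"dr": [0,0,0]},
    {"gripper": 0.53,"xyz": [-0.87,-1,0],"dr": [0,0,0]},
    {"gripper": 0.53,"xyz": [-0.87,-1,0],"dr": [0,0,0]},
    {"gripper": 0.53,"xyz": [-0.87,-1,0],"dr": [0,0,0]},
    {"gripper": 0.53,"xyz": [-0.87,-1,0],"dr": [0,0,0]},
    {"gripper": 0.53,"xyz": [-0.87,-1,0],"dr": [0,0,0]},
    {"gripper": 0.53,"xyz": [-0.5,-0.6,0],"dr": [0,0,0.6]},
    {"gripper": 0.53,"xyz": [0,0,0],"dr": [0,0,0.6]},
    {"gripper": 0.53,"xyz": [0,0,0],"dr": [0,0,0]}
  ]
}}

```text
time: 2.6
position: [0.5001, -0.0514, 0.3072]
tcp_rot: [[0.201, -0.979, 0.025], [-0.979, -0.202, -0.006], [0.011, -0.023, -1.0]]
wrist_force: [0.4, 0.3, 0.3]
grip_width: 0.0452
```

```bash
cat >> h.py <<'E'
from scipy.spatial.transform import Rotation as Ro
def need(p):
    s=bot.sense(); R=np.array(s['tcp_rot']); x=np.array([.188,-.982,0]); x/=np.linalg.norm(x); z=np.array([0,0,-1.])
    T=np.c_[x,np.cross(z,x),z]
    print('pos',s['position'].round(4),'w',round(s['grip_width'],4),'F',np.round(s['wrist_force'],1))
    print('xyz',(R.T@(np.array(p)-s['position'])/.025).round(2),'dr',(np.degrees(Ro.from_matrix(R.T@T).as_rotvec())/8).round(3))
E
python3 -c "
from h import *
need([.5514,.0341,.235])"
```

```text
pos [ 0.5001 -0.0514  0.3072] w 0.0452 F [0.4 0.3 0.3]
xyz [-2.97 -2.63  2.92] dr [-0.169 -0.076  0.098]
```

>>> {"op": "move_arm", "data": {
  "increments": [
    {"gripper": 0.53,"xyz": [-0.75,-0.66,0.3],"dr": [-0.17,-0.08,0.1]},
    {"gripper": 0.53,"xyz": [-0.75,-0.66,0.6],"dr": [0,0,0]},
    {"gripper": 0.53,"xyz": [-0.75,-0.66,0.8],"dr": [0,0,0]},
    {"gripper": 0.53,"xyz": [-0.75,-0.66,0.8],"dr": [0,0,0]},
    {"gripper": 0.53,"xyz": [0,0,0],"dr": [0,0,0]}
  ]
}}

```text
time: 3.22
position: [0.5516, 0.0375, 0.2487]
tcp_rot: [[0.193, -0.981, 0.005], [-0.981, -0.193, -0.0], [0.001, -0.005, -1.0]]
wrist_force: [0.3, -0.7, -0.5]
grip_width: 0.0454
```

```bash
python3 -c "
from h import *
need([.5514,.0341,.205])"
```

```text
pos [0.5516 0.0375 0.2487] w 0.0454 F [ 0.3 -0.7 -0.5]
xyz [0.13 0.04 1.75] dr [-0.037 -0.008  0.034]
```

>>> {"op": "move_arm", "data": {
  "increments": [
    {"gripper": 0.53,"xyz": [0.13,0.04,0.5],"dr": [-0.04,0,0.03]},
    {"gripper": 0.53,"xyz": [0,0,0.6],"dr": [0,0,0]},
    {"gripper": 0.53,"xyz": [0,0,0.4],"dr": [0,0,0]},
    {"gripper": 0.53,"xyz": [0,0,0],"dr": [0,0,0]}
  ]
}}

```text
time: 3.72
position: [0.551, 0.0316, 0.2108]
tcp_rot: [[0.187, -0.982, 0.002], [-0.982, -0.187, -0.002], [0.003, -0.001, -1.0]]
wrist_force: [0.4, -0.1, -0.6]
grip_width: 0.0452
```

```bash
python3 -c "
from h import *
need([.5514,.0341,.190])
a,_=bot.snapshot('wrist'); b,_=bot.snapshot('side')
b=cv2.resize(b[100:260,210:370],(420,420),interpolation=2)
cv2.imwrite('pics/c1.png',cv2.resize(np.hstack([a[:,70:490],b]),(800,400))[...,::-1])"
```

```text
pos [0.551  0.0316 0.2108] w 0.0452 F [ 0.4 -0.1 -0.6]
xyz [-0.1  -0.04  0.83] dr [-0.007 -0.019 -0.006]
```

View pics/c1.png

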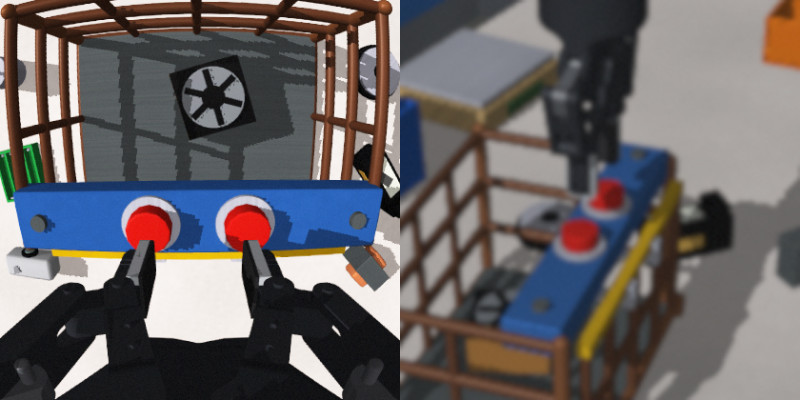

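The wrist half shows the fingertips at x ≈ 147 and 250, lined up with the buttons at x ≈ 150 and 247. In the side half the left tip sits straight above the left button. Next I'll descend gently to contact.

>>> {"op": "move_arm", "data": {
  "increments": [
    {"gripper": 0.53,"xyz": [-0.1,-0.04,0.3],"dr": [0,0,0]},
    {"gripper": 0.53,"xyz": [0,0,0.4],"dr": [0,0,0]},
    {"gripper": 0.53,"xyz": [0,0,0.3],"dr": [0,0,0]},
    {"gripper": 0.53,"xyz": [0,0,0],"dr": [0,0,0]}
  ]
}}

```text
time: 4.32
position: [0.5536, 0.0344, 0.1868]
tcp_rot: [[0.188, -0.982, 0.006], [-0.982, -0.188, -0.003], [0.004, -0.006, -1.0]]
wrist_force: [-0.3, 0.7, 1.5]
grip_width: 0.0456
```

```bash
python3 -c "
from h import *
need([.5514,.0341,.175])"
```

```text
pos [0.5536 0.0344 0.1868] w 0.0456 F [-0.3  0.7  1.5]
xyz [-0.    0.09  0.47] dr [-0.041 -0.028 -0.003]
```

>>> {"op": "move_arm", "data": {
  "increments": [
    {"gripper": 0.53,"xyz": [0,0.09,0.2],"dr": [-0.04,-0.03,0]},
    {"gripper": 0.53,"xyz": [0,0,0.2],"dr": [0,0,0]},
    {"gripper": 0.53,"xyz": [0,0,0.2],"dr": [0,0,0]}
  ]
}}

```text
time: 4.7
position: [0.5535, 0.0343, 0.1766]
tcp_rot: [[0.188, -0.982, 0.004], [-0.982, -0.188, 0.001], [-0.0, -0.004, -1.0]]
wrist_force: [-8.4, -0.0, 23.8]
grip_width: 0.0451
```

>>> {"op": "move_arm", "data": {
  "increments": [
    {"gripper": 0.53,"xyz": [0,0,0.04],"dr": [0,0,0]},
    {"gripper": 0.53,"xyz": [0,0,0.04],"dr": [0,0,0]},
    {"gripper": 0.53,"xyz": [0,0,0.04],"dr": [0,0,0]},
    {"gripper": 0.53,"xyz": [0,0,0.04],"dr": [0,0,0]}
  ]
}}

```text
time: 5.2
position: [0.5534, 0.0344, 0.1781]
tcp_rot: [[0.188, -0.982, 0.003], [-0.982, -0.188, 0.001], [-0.001, -0.003, -1.0]]
wrist_force: [-2.2, 0.7, 6.5]
grip_width: 0.0449
```

```bash
python3 -c "
from h import *
need([.5514,.0341,.175])
a,_=bot.snapshot('wrist'); b,_=bot.snapshot('side')
b=cv2.resize(b[100:260,210:370],(420,420),interpolation=2)
cv2.imwrite('pics/c2.png',cv2.resize(np.hstack([a[:,70:490],b]),(800,400))[...,::-1])"
```

```text
pos [0.5534 0.0344 0.1781] w 0.0449 F [-2.2  0.7  6.5]
xyz [-0.01  0.08  0.12] dr [-0.022  0.004 -0.001]
```

View pics/c2.png

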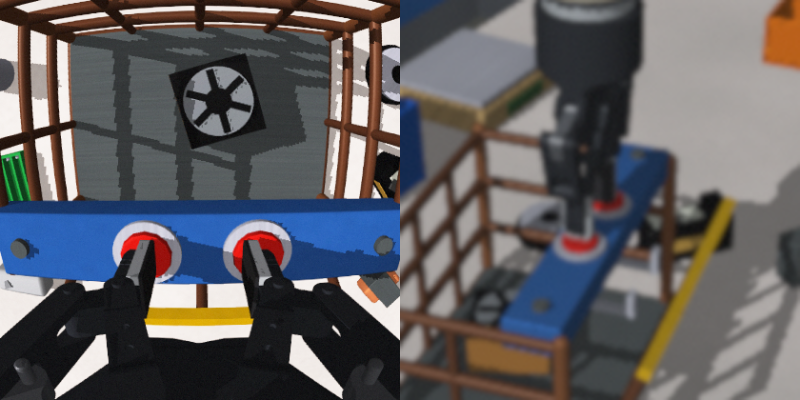

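Both tips are on the depressed buttons (wrist half, ~(145,255) and (255,250)), and the yellow bar has swung outwards, so the gate is sinking. I'll hold with a firmer press.

>>> {"op": "move_arm", "data": {
  "increments": [
    {"gripper": 0.53,"xyz": [0,0,0.09],"dr": [0,0,0]},
    {"gripper": 0.53,"xyz": [0,0,0.09],"dr": [0,0,0]},
    {"gripper": 0.53,"xyz": [0,0,0.09],"dr": [0,0,0]},
    {"gripper": 0.53,"xyz": [0,0,0.09],"dr": [0,0,0]},
    {"gripper": 0.53,"xyz": [0,0,0.09],"dr": [0,0,0]},
    {"gripper": 0.53,"xyz": [0,0,0.09],"dr": [0,0,0]}
  ]
}}

```text
time: 6.05
position: [0.5535, 0.0343, 0.1767]
tcp_rot: [[0.188, -0.982, 0.001], [-0.982, -0.188, 0.001], [-0.001, -0.001, -1.0]]
wrist_force: [-3.7, 0.6, 11.0]
grip_width: 0.0453
```

>>> {"op": "move_arm", "data": {
  "increments": [
    {"gripper": 0.53,"xyz": [0,0,0.09],"dr": [0,0,0]},
    {"gripper": 0.53,"xyz": [0,0,0.09],"dr": [0,0,0]},
    {"gripper": 0.53,"xyz": [0,0,0.09],"dr": [0,0,0]},
    {"gripper": 0.53,"xyz": [0,0,0.09],"dr": [0,0,0]},
    {"gripper": 0.53,"xyz": [0,0,0.09],"dr": [0,0,0]},
    {"gripper": 0.53,"xyz": [0,0,0.09],"dr": [0,0,0]},
    {"gripper": 0.53,"xyz": [0,0,0.09],"dr": [0,0,0]},
    {"gripper": 0.53,"xyz": [0,0,0.09],"dr": [0,0,0]},
    {"gripper": 0.53,"xyz": [0,0,0.09],"dr": [0,0,0]},
    {"gripper": 0.53,"xyz": [0,0,0.09],"dr": [0,0,0]},
    {"gripper": 0.53,"xyz": [0,0,0.09],"dr": [0,0,0]},
    {"gripper": 0.53,"xyz": [0,0,0.09],"dr": [0,0,0]}
  ]
}}

```text
time: 7.55
position: [0.5535, 0.0343, 0.1767]
tcp_rot: [[0.188, -0.982, -0.003], [-0.982, -0.188, 0.0], [-0.001, 0.003, -1.0]]
wrist_force: [-4.2, 0.3, 11.2]
grip_width: 0.0453
```

```bash
python3 -c "
from h import *
a,_=bot.snapshot('wrist'); b,X=cloud('side')
h=cv2.cvtColor(b,cv2.COLOR_RGB2HSV); m=(abs(h[...,0].astype(int)-25)<5)&(h[...,1]>180)&(h[...,2]>110)
m[:, :250]=0;m[:100]=0;Y=X[m];Y=Y[Y[:,0]<.55];print(len(Y),np.nanmedian(Y,0),np.nanmax(Y[:,2]))
b=cv2.resize(b[120:300,210:390],(420,420),interpolation=2)
cv2.imwrite('pics/c3.png',cv2.resize(np.hstack([a[:,70:490],b]),(800,400))[...,::-1])"
```

```text
287 [0.39359117 0.02605384 0.033051  ] 0.036266665077134164
```

View pics/c3.png

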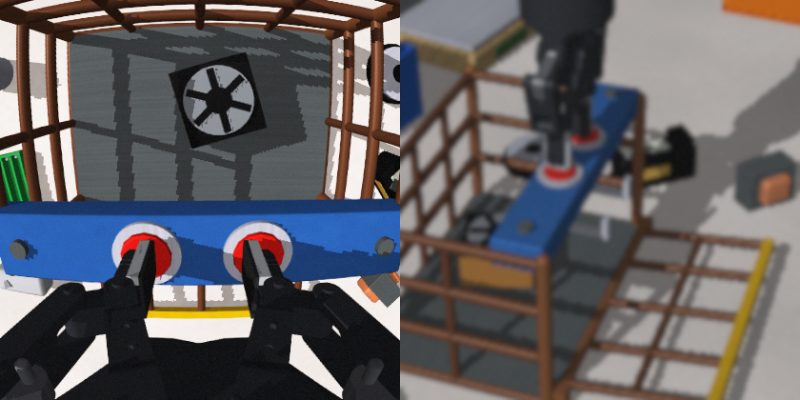

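The gate lies flat (yellow bar along the right of the side half). Its bar surface is at z ≈ 33–36 mm, against the 34 mm expected on the stop. I'll hold a moment longer, then lift straight up.

>>> {"op": "move_arm", "data": {
  "increments": [
    {"gripper": 0.53,"xyz": [0,0,0.09],"dr": [0,0,0]},
    {"gripper": 0.53,"xyz": [0,0,0.09],"dr": [0,0,0]},
    {"gripper": 0.53,"xyz": [0,0,0.09],"dr": [0,0,0]},
    {"gripper": 0.53,"xyz": [0,0,0.09],"dr": [0,0,0]},
    {"gripper": 0.53,"xyz": [0,0,-0.3],"dr": [0,0,0]},
    {"gripper": 0.53,"xyz": [0,0,-0.5],"dr": [0,0,0]},
    {"gripper": 0.53,"xyz": [0,0,-0.8],"dr": [0,0,0]},
    {"gripper": 0.53,"xyz": [0,0,-0.8],"dr": [0,0,0]},
    {"gripper": 0.53,"xyz": [0,0,-0.8],"dr": [0,0,0]},
    {"gripper": 0.53,"xyz": [0,0,-0.8],"dr": [0,0,0]},
    {"gripper": 0.53,"xyz": [0,0,-0.5],"dr": [0,0,0]},
    {"gripper": 0.53,"xyz": [0,0,0],"dr": [0,0,0]},
    {"gripper": 0.53,"xyz": [0,0,0],"dr": [0,0,0]}
  ]
}}

```text
time: 9.28
position: [0.5504, 0.0337, 0.2901]
tcp_rot: [[0.188, -0.982, -0.015], [-0.982, -0.188, -0.001], [-0.002, 0.015, -1.0]]
wrist_force: [-1.0, -0.0, 0.3]
grip_width: 0.0453
```

```bash
python3 -c "
from h import *
b,X=cloud('side');t,_=bot.snapshot('top')
h=cv2.cvtColor(b,cv2.COLOR_RGB2HSV); m=(abs(h[...,0].astype(int)-25)<5)&(h[...,1]>180)&(h[...,2]>110)
m[:, :250]=0;m[:100]=0;Y=X[m];Y=Y[Y[:,0]<.55];print('bar',len(Y),np.nanmedian(Y,0))
m=((h[...,0]<8)|(h[...,0]>172))&(h[...,1]>140)&(h[...,2]>70)
k,l,st,ce=cv2.connectedComponentsWithStats(m.astype(np.uint8))
for i in range(1,k):
    if st[i,4]>40: Y=X[l==i];Y=Y[Y[:,2]>np.nanmax(Y[:,2])-.006];print(np.nanmean(Y,0).round(4))
t0=cv2.imread('pics/top0.png')[...,::-1]
cv2.imwrite('pics/c4.png',cv2.resize(np.hstack([t0[120:310,150:400],t[120:310,150:400]]),(800,304))[...,::-1])"
```

```text
bar 285 [0.39351632 0.02679708 0.0330988 ]
[0.557  0.0066 0.1803]
[0.5454 0.0647 0.1804]
```

View pics/c4.png

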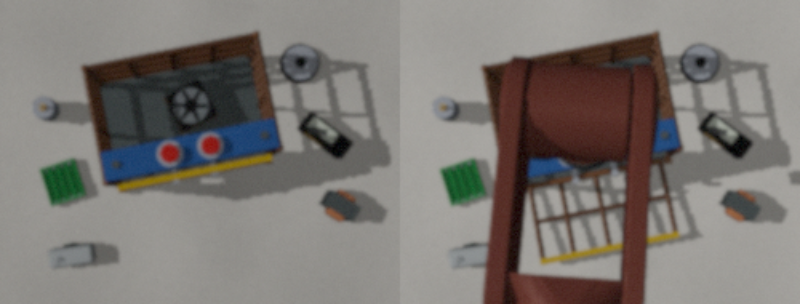

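The before/after top views match for the parts in view, the gate is flat and unchanged, and both buttons are back at z = 0.180. The tool is 100 mm clear, so I'm handing in.

```bash
python3 -c "
from plant import bot
print(bot.sign_off())"
```

```text
the job is handed in; nothing more can be done
None
```

I pressed both latch buttons down together, one fingertip on each, and held them until the gate lay fully open. I then lifted straight up about 110 mm and handed the job in at about 9.4 s. Hand-in gives no verdict, so this rests on my own checks.

- **Gate:** the yellow bar's surface was at z ≈ 0.033 m, against about 0.034 m expected on the stop. It read the same before and after the buttons were released.
- **Buttons:** both tops were back at z ≈ 0.180 m, the same as at the start.
- **Loose parts:** all six bystanders look unmoved in the before/after top views. The arm partly hid the webcam and hid the cooler in the last one; the wrist view just before release showed the cooler still in place.
- **Forces:** wrist readings peaked at about 25 N at the first bottoming. During the hold the force dipped once to 6.5 N, below the roughly 8 N needed to keep both buttons fully down. The picture then showed both buttons still pressed and the gate sinking, so I pressed harder, to about 11 N, for the rest.

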